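Wedge up the front of the stereo microscope and hold it

TASK

The microscope's two front levelling feet have to be screwed in, and for that they must be free: pick up the wooden wedge, slide it flat on the bench, thin end first, under the front edge of the microscope's base between the two front feet, and push until both front feet are just clear of the bench, about 3 mm. Let only the wedge bear on the microscope, do not shove the microscope along the bench, and leave the other things where they are. Finish holding: keep the wedge gripped in place with the feet clear, and do not let go.

Things in the scene. Friction and masses are not known exactly. Their poses are not given: they have to be found in the camera images.
- microscope: Stereo microscope, 3 kg, loose on 4 round feet. Base 280 deep, 200 wide, underside 13 and top 56 mm above the bench; pillar at the rear, head over the base, 400 mm high, nothing overhanging the front. Origin at bench level under the base's middle; -x points to the front (eyepieces), z up. 30 % of the weight bears on a wedge under the front edge; it tips on rear feet 115 mm behind the origin.
- front_edge (a point): Middle of the lower front edge of the microscope's base: 140 mm in front of the origin, 13 mm above the bench.
- front_foot_a (a point): Centre of the underside of one front foot: 115 mm in front of the microscope's origin and 70 mm to its +y side; height 0 when it stands on the bench.
- front_foot_b (a point): Centre of the underside of the other front foot: 115 mm in front of the microscope's origin and 70 mm to its -y side; height 0 when it stands on the bench.
- wedge: Beech wedge, 90 g, flat on its sole: 210 long, 40 wide, 30 mm high at the thick end, sloping evenly to a blunt 4 mm thin end. Origin mid-sole; +x to the thin end, z up. Upright parallel sides: grip across the width near the thick end. First bears on the microscope's edge with 73 mm inserted; each 8 mm more raises that edge 1 mm. Friction about 0.5 to 0.7; the push takes 8 to 18 N.
- wedge_tip (a point): Middle of the thin end of the wedge, at the sole: 105 mm ahead of the wedge's origin.
- jar: Bystander: brown glass jar with a white lid, 56 mm across, 75 mm high; origin at the centre of its underside.
- brush_pot: Bystander: clear beaker of brushes, 72 mm across, 100 mm high (brushes to 210 mm); origin at the centre of its underside.
- dish: Bystander: open glass dish, 60 mm across, 16 mm high; origin at the centre of its underside.
- slide_box: Bystander: flat box for slides, 92 by 77 mm, 32 mm high; origin at the centre of its underside.

How it is judged:
On the way:
1. the gripped wedge's thin end is under the base between the front feet, with the feet still on the bench (x of wedge_tip in the frame of microscope between -0.135 and 0 m and y of wedge_tip in the frame of microscope between -0.055 and 0.055 m and height (world z) of each of front_foot_a, front_foot_b below 0.001 m and contact force between the fingers and wedge above 1 N), for 0.1 s.
At the end, for the whole second after the job is handed in: Both front feet 1 to 6 mm off the bench; the microscope bears (over 2 N) on the wedge, which lies flat (0.05 rad, 3 mm), thin end under the base within 55 mm of its middle, gripped (over 2 N); robot off the microscope, which is still, within 0.06 rad of upright and 25 mm of its start (height (world z) of front_foot_a between 0.001 and 0.006 m and height (world z) of front_foot_b between 0.001 and 0.006 m and contact force between each of microscope, the fingers and wedge above 2 N and contact force between each of the arm, the fingers and microscope below 0.5 N and x of wedge_tip in the frame of microscope above -0.135 m and y of wedge_tip in the frame of microscope between -0.055 and 0.055 m and angle between wedge's own z axis and vertical below 0.05 rad and height (world z) of wedge below 0.003 m and angle between microscope's own z axis and vertical below 0.06 rad and distance of microscope from where it was at the start of the episode below 0.025 m and linear speed of microscope below 0.01 m/s); the arm keeps its last pose, push and grip.
It fails at once if a front foot is raised more than 10 mm (height (world z) of any of front_foot_a, front_foot_b above 0.01 m).
It fails at once if the microscope is shoved more than 25 mm (distance of microscope from where it was at the start of the episode above 0.025 m).
It fails at once if the robot itself pushes or lifts the microscope (over 4 N) (contact force between any of the arm, the fingers and microscope above 4 N).
It fails at once if another thing on the bench is moved more than 25 mm (distance of any of jar, brush_pot, dish, slide_box from where it was at the start of the episode above 0.025 m).
It also fails if it takes over 45 s, if anything falls off the work surface, if the arm or the gripper's body presses on something with over 40 N, if the wrist force passes 120 N, or if a joint passes its speed limit or range.

ROBOT

A 7-joint arm with a two-finger parallel gripper is mounted at the origin on the work surface. World frame = base frame: x ahead of the robot, y to its left, z up, the work surface at z = 0. Lengths are in m, angles in rad, forces in N, time in s.
With the tool pointing down it reaches from about 0.4 to 0.9 m from the base axis. Payload 5.5 kg.
Tool frame: the origin (TCP) lies on the centre line of the jaws, within the pads' length; the fingertips stand 11 mm ahead of it and the grasp point (between the pads) lies 8 mm behind it; z points along the fingers, y is the line along which they close (so a half turn about z gives the same grasp; the last joint's range is limited). The gripper opens to 92 mm and grips with 3 to 60 N. Pads are 19 mm wide; open, the fingers measure 130 mm over their backs; the gripper's body (75 mm by 190 mm) begins 47 mm behind the grasp point.
Start: joints at [1.517, 0.501, -0.427, 1.55, 0.221, 1.138, -0.21], TCP at [0.203, -0.618, 0.238] pointing down, gripper open.
Joint ranges: [-2.88, 2.88], [-0.31, 2.03], [-1.54, 1.56], [0.2, 2.42], [-1.41, 4.55], [0.19, 2.02], [-2.57, 2.57]. Speed limits (rad/s): [2.57, 2.57, 3.14, 3.14, 3.14, 3.14, 3.14].

INTERFACE

Orientations are given as a unit quaternion [x, y, z, w].
In Python, from plant import arm gives the robot as it stands.
- The arm moves only by the shell command python3 nudge.py [OPENING] [FORCE], which reads ROWS from standard input. ROWS is a JSON object with one list for each field, all of the same length, 1 to 10, a row being the entries at one place: sx, sy, sz (the shift in units of 5 mm), wx, wy, wz (a rotation vector in units of 0.2 rad); each row shifts and turns the commanded pose from where the row before left it, along the tool's axes as they then stand; what a row does not reach is not made up. A row lasts 1/12 s, in which the tool goes at most 0.0417 m and 0.125 rad, less where a joint would pass 70% of its speed; a pose out of reach is approached as far as the arm can. OPENING is the finger opening in m, set as the command begins (- or left out keeps the last). The fingers move at their own pace and stop on an object; FORCE is the grip in N (left out, the last holds). Time passes only in rows, so rows that do not move let the fingers close. It prints the time, the measured TCP pose, the force, the opening and the grip force at its end. Input that does not fit is refused with a message, and nothing moves.
- arm.sense(): the state, without advancing time (a new reading comes with each control period).
- arm.capture(name): name is "scene" or "top"; returns the picture (400x640x3 uint8, red, green, blue); there is no depth.
- arm.get_calibration(name): a dict with "mtx" (3x3 intrinsics, pixels), "T" (4x4, takes a point from camera to world coordinates). Camera axes: x right, y down, z forward; pixel columns grow to the right and rows downward; lengths in m; the calibration is good to about 2 mm. A picture is of the moment at which its call begins. get_calibration takes no time and is no camera call.
- arm.job_done(): hands the job in; it is judged then, once.
The state is a dict: "t": time; "q": joint angles; "qd": joint speeds; "effort": joint torques, N m; "tcp_pos": TCP position; "orientation": TCP orientation; "ft_force": force on the tool from outside, world axes, zero at the start; "wrist_torque": the same for the moment, N m; "opening": finger opening in m; "gripper_force": force on a finger pad.
Only numpy, scipy, OpenCV 4.12 (cv2) and the standard library are available. Lean on these libraries where they do the work, as an engineer would, in place of code of your own. Each camera call takes 0.05 s, during which the arm holds its last target. There are 200 camera calls.

## Working session

There is one attempt and no reset: what is moved stays moved. The work goes in short steps, Python scripts to look and compute and a shell command to move; the robot and the scene stay as the last step left them, time stands still between calls to the robot, and variables do not carry over. Pictures are saved under pics/ and viewed, at most 10 in all, crops included, and the job is handed in when it is done.

```bash
ls; mkdir -p pics
python3 - <<'E'
from plant import arm
import cv2
for n in("top","scene"):
    cv2.imwrite(f"pics/{n}0.png",arm.capture(n)[:,:,::-1])
    c=arm.get_calibration(n);print(n,c["mtx"].round(1).tolist(),c["T"].round(4).tolist())
s=arm.sense();print(s["t"],s["tcp_pos"],s["orientation"],s["opening"])
E
```

```text
nudge.py
pics
plant.py
top [[365.7, 0.0, 319.4], [0.0, 365.7, 203.0], [0.0, 0.0, 1.0]] [[0.0069, -0.993, 0.1179, 0.4281], [-0.9998, -0.0087, -0.0153, 0.0018], [0.0163, -0.1178, -0.9929, 0.9641], [0.0, 0.0, 0.0, 1.0]]
scene [[366.5, 0.0, 317.0], [0.0, 366.5, 206.3], [0.0, 0.0, 1.0]] [[0.4664, 0.7086, -0.5296, 1.0437], [0.8845, -0.3791, 0.2718, -0.2509], [-0.0082, -0.5952, -0.8036, 0.8121], [0.0, 0.0, 0.0, 1.0]]
0.1 [ 0.20225926 -0.61709726  0.23676515] [ 9.87472357e-01  1.57789731e-01 -1.22845927e-04 -8.54401607e-04] 0.09203630911617519
```

View pics/top0.png

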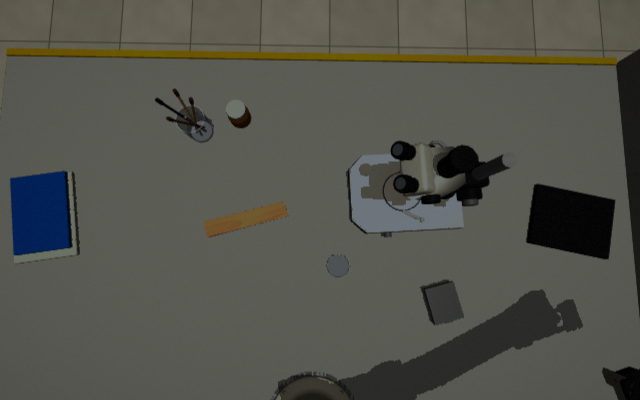

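View pics/scene0.png

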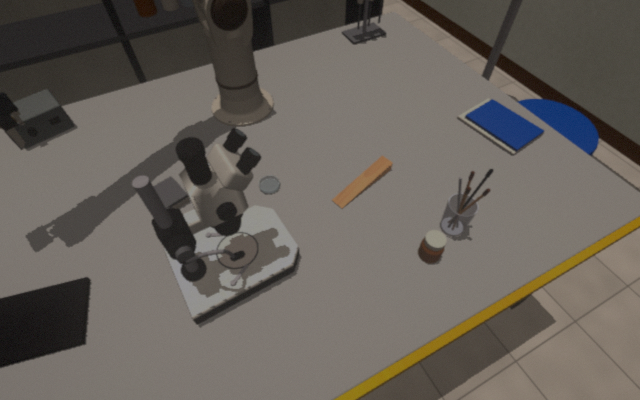

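The top view shows the wedge from about (206,229) to (287,210), and the microscope's front edge at column ~350, facing it. The dish is at (338,265). I'll enlarge both, brightened.

```bash
cat > h.py <<'E'
import numpy as np,cv2
from plant import arm
def px(n,u,v,z=0):
    c=arm.get_calibration(n);T=c["T"];d=T[:3,:3]@np.linalg.solve(c["mtx"],[u,v,1.]);o=T[:3,3]
    return o+d*(z-o[2])/d[2]
def crop(n,u,v,w,h,k,f,g=2.2):
    i=arm.capture(n)[v:v+h,u:u+w,::-1]
    i=cv2.resize(i,None,fx=k,fy=k,interpolation=cv2.INTER_CUBIC)
    cv2.imwrite(f,np.clip(i*g,0,255).astype('uint8'))
E
python3 - <<'E'
from h import *
crop("top",195,145,200,140,4,"pics/t1.png",1.6)
crop("scene",160,140,260,180,3,"pics/s1.png",1.8)
E
```

```text
(no output)
```

View pics/t1.png

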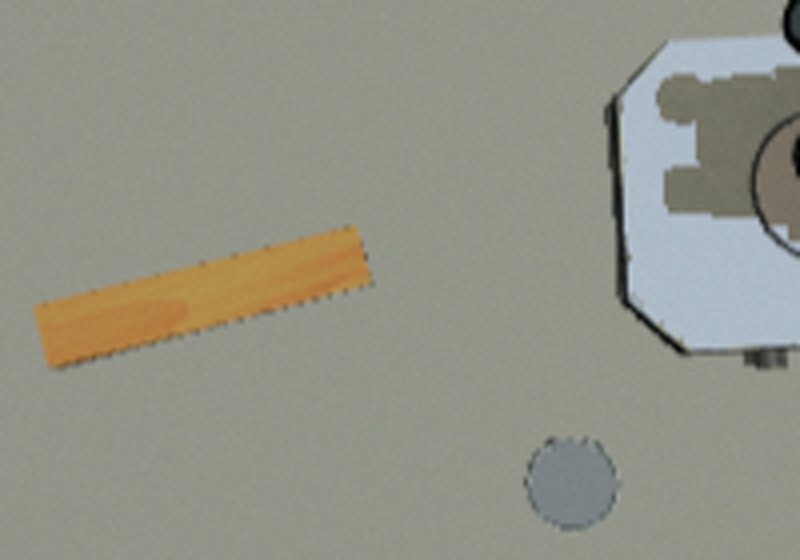

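View pics/s1.png

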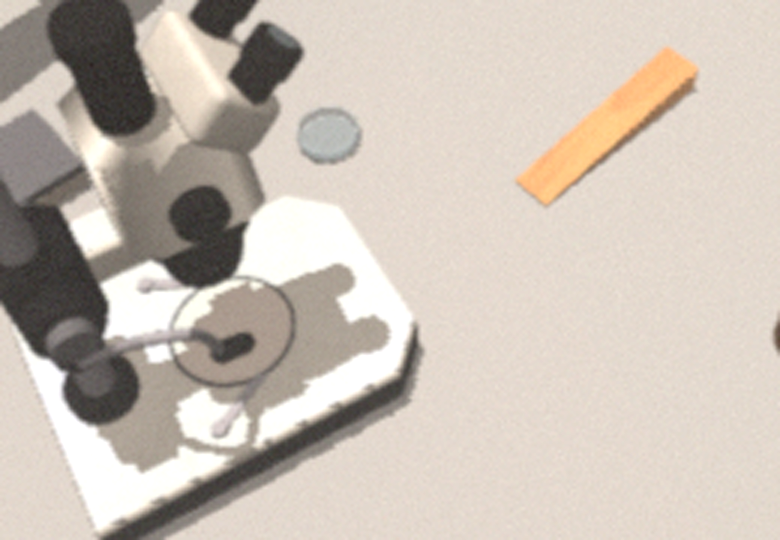

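Run:
```python
from h import *
P=lambda u,v,z:px("top",195+(u+.5)/4-.5,145+(v+.5)/4-.5,z)
a,b=P(36,305,.03),P(50,368,.03);c,d=P(357,226,.004),P(372,284,.004)
print("thick",a,b,"thin",c,d)
m=(a+b)/2;t=(c+d)/2;w=t-m;print("len",np.hypot(*w[:2]),"ang",np.degrees(np.arctan2(w[1],w[0])),"mid",(m+t)/2,np.linalg.norm(a-b))
F=[P(*p,.056) for p in((668,40),(617,97),(625,298),(688,352))]
for p in F:print(p)
R=px("top",463,227.5,.056);print("rear -side corner",R)
e=F[2]-F[1];print("edge ang",np.degrees(np.arctan2(e[1],e[0])),"front mid",(F[1]+F[2])/2, "side ang",np.degrees(np.arctan2(*(R-F[3])[[1,0]])))
q=F[3]-F[0];print("chamfer ends",np.degrees(np.arctan2(q[1],q[0])),np.linalg.norm(q),(F[0]+F[3])/2)
S=lambda u,v,z:px("scene",160+(u+.5)/3-.5,140+(v+.5)/3-.5,z)
print("scene thin",S(517,182,.004),S(547,205,.004),"thick",S(668,48,.03),S(697,71,.03))
print("scene base", [S(*p,.056).round(4) for p in((343,210),(414,322),(406,373),(102,535))])
for n,u,v in(("dish",338,265),):print(n,px("top",u,v,.01))
from scipy.spatial.transform import Rotation as Q
s=arm.sense();print(Q.from_quat(s["orientation"]).as_matrix().round(3))
```

```text
thick [0.4906039  0.28157939 0.03      ] [0.45075715 0.27100499 0.03      ] thin [0.54624844 0.08074422 0.004     ] [0.50792011 0.07019481 0.004     ]
len 0.20859321598070565 ang -74.31188858693082 mid [0.4988824  0.17588085 0.017     ] 0.0412259782738905
[ 0.66087067 -0.11898625  0.056     ]
[ 0.6235911  -0.08638416  0.056     ]
[ 0.49614943 -0.09103688  0.056     ]
[ 0.46289293 -0.13008236  0.056     ]
rear -side corner [ 0.47746343 -0.37138579  0.056     ]
edge ang -177.90913683276253 front mid [ 0.55987027 -0.08871052  0.056     ] side ang -86.54453365611948
chamfer ends -176.79208577036272 0.1982884538435323 [ 0.5618818 -0.1245343  0.056    ]
scene thin [0.51264502 0.06865588 0.004     ] [0.54857508 0.07986559 0.004     ] thick [0.45482165 0.27037238 0.03      ] [0.49380622 0.27777139 0.03      ]
scene base [array([ 0.5032, -0.0971,  0.056 ]), array([ 0.6302, -0.0918,  0.056 ]), array([ 0.6677, -0.1169,  0.056 ]), array([ 0.6815, -0.3599,  0.056 ])]
dish [ 0.38084866 -0.06210738  0.01      ]
[[ 0.95   0.312 -0.   ]
 [ 0.312 -0.95   0.001]
 [ 0.    -0.001 -1.   ]]
```

The wedge's thin end points at the microscope at about (0.529, 0.075), heading -74.3°. The front edge's middle is about (0.563, -0.091), inward heading about -87°. I'll lift the arm and swing it round close to the base, clear of the microscope.

Units first: shifts go in units of 5 mm and turns go in units of 0.2 rad. So -0.023 m is -4.6, 0.013 m is 2.6.

```bash
echo '{"sx": [2.6,2.6,2.6,2.6,2.6,2.6,2.6,2.6,2.6,2.6],"sy": [-4.6,-4.6,-4.6,-4.6,-4.6,-4.6,-4.6,-4.6,-4.6,-4.6],"sz": [-2.4,-2.4,-2.4,-2.4,-2.4,-2.4,-2.4,-2.4,-2.4,-2.4],"wx": [0,0,0,0,0,0,0,0,0,0],"wy": [0,0,0,0,0,0,0,0,0,0],"wz": [0,0,0,0,0,0,0,0,0,0]}' | python3 nudge.py; python3 -c "
from h import *;print(arm.sense()['q'].round(2))"
```

```text
t: 1.03
tcp_pos: [0.2545, -0.3571, 0.3581]
orientation: [0.987, 0.158, -0.0, -0.0]
ft_force: [0.2, -0.6, 0.6]
opening: 0.092
gripper_force: 0.0
[ 1.46 -0.01 -0.57  1.88 -0.    1.27 -0.35]
```
q1 = 1.46 at az -54.5°=-.95; previous -1.26/1.517. Radius dropped. Unclear sign. Continue, with rotation: which direction? Moving az from -54 to 27 (+81°); keeping tool fixed relative to base would rotate yaw +81° → nearly what's needed (+87.5) . So rotate world yaw +87.5° → tool rz = -1.527 total, 0.125 per row → 13 rows. Then q7 roughly constant if joint 1 does it. But joint 1 may hit limit if sign + (1.46+1.4=2.86 <2.88 marginal!). Redundancy helps. Go.

In the tool's units: -0.021 m is -4.2, 0.019 m is 3.8.

```bash
echo '{"sx": [3.8,3.8,3.8,3.8,3.8,3.8,3.8,3.8,3.8,3.8],"sy": [-4.2,-4.2,-4.2,-4.2,-4.2,-4.2,-4.2,-4.2,-4.2,-4.2],"sz": [0,0,0,0,0,0,0,0,0,0],"wx": [0,0,0,0,0,0,0,0,0,0],"wy": [0,0,0,0,0,0,0,0,0,0],"wz": [0,0,0,0,0,0,0,0,0,0]}' | python3 nudge.py; python3 -c "
from h import *;print(arm.sense()['q'].round(2))"
```

```text
t: 1.87
tcp_pos: [0.3697, -0.0983, 0.3577]
orientation: [0.987, 0.158, -0.0, 0.0]
ft_force: [0.9, 0.1, -0.1]
opening: 0.0915
gripper_force: 0.0
[ 1.25 -0.19 -0.91  1.98 -0.15  1.28 -0.87]
```

In the tool's units: -0.029 m is -5.8, 0.021 m is 4.2.

```bash
echo '{"sx": [4.2,4.2,4.2,4.2,4.2,4.2,4.2,4.2,4.2,4.2],"sy": [-5.8,-5.8,-5.8,-5.8,-5.8,-5.8,-5.8,-5.8,-5.8,-5.8],"sz": [2,2,2,2,2,2,2,2,2,2],"wx": [0,0,0,0,0,0,0,0,0,0],"wy": [0,0,0,0,0,0,0,0,0,0],"wz": [0,0,0,0,0,0,0,0,0,0]}' | python3 nudge.py; python3 -c "
from h import *;print(arm.sense()['q'].round(2))"
```

```text
t: 2.7
tcp_pos: [0.4736, 0.2259, 0.2606]
orientation: [0.988, 0.158, -0.002, 0.0]
ft_force: [-0.1, -0.1, 1.0]
opening: 0.0918
gripper_force: 0.0
[ 0.41  0.45 -1.15  1.82  0.44  1.17 -2.14]
```

In the tool's units: -0.12 rad is -0.6.

```bash
echo '{"sx": [0,0,0,0,0,0,0,0,0,0],"sy": [0,0,0,0,0,0,0,0,0,0],"sz": [0,0,0,0,0,0,0,0,0,0],"wx": [0,0,0,0,0,0,0,0,0,0],"wy": [0,0,0,0,0,0,0,0,0,0],"wz": [-0.6,-0.6,-0.6,-0.6,-0.6,-0.6,-0.6,-0.6,-0.6,-0.6]}' | python3 nudge.py >/dev/null; echo '{"sx": [0,0,0,0],"sy": [0,0,0,0],"sz": [0,0,0,0],"wx": [0,0,0,0],"wy": [0,0,0,0],"wz": [-0.55,-0.55,-0.5375,0]}' | python3 nudge.py
cat >> h.py <<'E'
from scipy.spatial.transform import Rotation as Q
def go(target,yaw_y):  # tool-axes shift to target, tool rz so that tool y points at yaw_y deg (mod 180)
    s=arm.sense();R=Q.from_quat(s["orientation"]).as_matrix()
    y=np.degrees(np.arctan2(R[1,1],R[0,1]));d=(yaw_y-y+90)%180-90
    print("t",s["t"],"q",s["q"].round(2),"tcp",s["tcp_pos"].round(4),"\nshift",(R.T@(np.array(target)-s["tcp_pos"])).round(4),"rz",-np.radians(d).round(4),"tilt",R[2].round(4))
E
python3 -c "
from h import *;go([.480,.2464,.10],15.7)"
```

```text
t: 3.87
tcp_pos: [0.4733, 0.2242, 0.2617]
orientation: [0.603, 0.798, -0.001, -0.001]
ft_force: [1.1, 0.2, -0.3]
opening: 0.0917
gripper_force: 0.0
t 3.8667 q [ 0.55  0.68 -1.47  1.82  0.7   1.32 -0.83] tcp [0.4733 0.2242 0.2617] 
shift [0.0195 0.0131 0.1616] rz 0.0033 tilt [ 0.     -0.0037 -1.    ]
```

In the tool's units: 0.033 m is 6.6, 0.004 m is 0.8.

```bash
echo '{"sx": [0.8,0.8,0.8,0.8,0.7,0,0],"sy": [0.52,0.52,0.52,0.52,0.52,0,0],"sz": [6.6,6.6,6.6,6.6,6.6,6.6,0],"wx": [0,0,0,0,0,0,0],"wy": [0,0,0,0,0,0,0],"wz": [0,0,0,0,0,0,0]}' | python3 nudge.py; python3 -c "
from h import *;go([.480,.2464,.0145],15.7);crop('top',160,145,260,140,3,'pics/t2.png',1.6)"
```

```text
t: 4.45
tcp_pos: [0.477, 0.2438, 0.0585]
orientation: [0.605, 0.796, -0.006, -0.002]
ft_force: [-1.5, -1.2, 0.4]
opening: 0.0916
gripper_force: 0.0
t 4.45 q [ 0.32  0.9  -1.16  1.94  0.98  1.04 -1.03] tcp [0.477  0.2438 0.0585] 
shift [0.0018 0.0041 0.044 ] rz -0.0032 tilt [-0.0031 -0.0116 -0.9999]
```

View pics/t2.png

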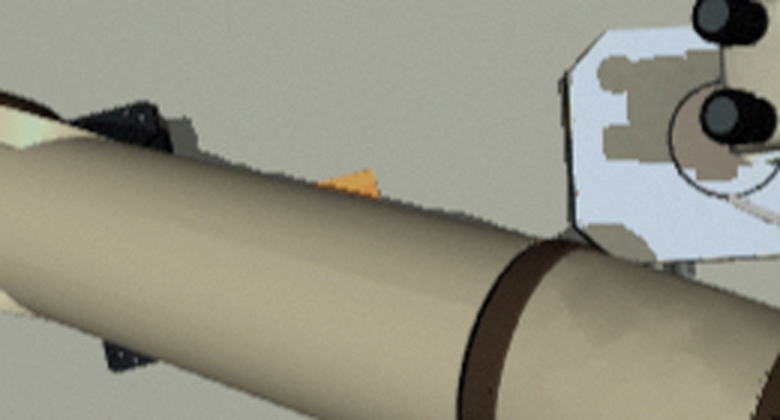

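The wedge and fingers look aligned. The forearm covers most of the view, and the elbow leans towards the microscope, so I'll watch that in the scene view. Next: lower and grip.

In the tool's units: 0.01 m is 2, 0.009 m is 1.8.

```bash
echo '{"sx": [0,0.2,0,0,0,0,0],"sy": [0,0.4,0.2,0,0,0,0],"sz": [0,2,2,2,1.8,0,0],"wx": [0,0,0,0,0,0,0],"wy": [0,0,0,0,0,0,0],"wz": [0,0,0,0,0,0,0]}' | python3 nudge.py; python3 -c "
from h import *;go([.480,.2464,.0135],15.7);crop('scene',100,0,360,260,2,'pics/s2.png',1.8)"
```

```text
t: 5.08
tcp_pos: [0.4821, 0.248, 0.0244]
orientation: [0.604, 0.797, -0.002, -0.001]
ft_force: [-0.4, -0.8, -0.1]
opening: 0.0916
gripper_force: 0.0
t 5.0833 q [ 0.28  0.94 -1.11  1.94  1.04  0.99 -1.06] tcp [0.4821 0.248  0.0244] 
shift [-0.001  -0.0024  0.0109] rz -0.0002 tilt [-5.0e-04 -4.1e-03 -1.0e+00]
```

View pics/s2.png

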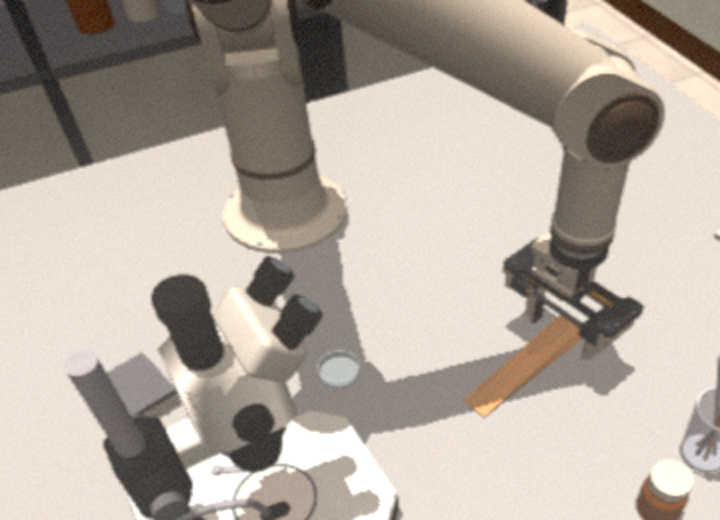

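The fingers straddle the thick end and the arm is well clear of the microscope. Finish lowering and close.

In the tool's units: -0.001 m is -0.2, 0.005 m is 1.

```bash
echo '{"sx": [-0.2,0,0,0],"sy": [-0.2,-0.2,0,0],"sz": [1,1,0,0],"wx": [0,0,0,0],"wy": [0,0,0,0],"wz": [0,0,0,0]}' | python3 nudge.py; echo '{"sx": [0,0,0,0,0,0,0,0],"sy": [0,0,0,0,0,0,0,0],"sz": [0,0,0,0,0,0,0,0],"wx": [0,0,0,0,0,0,0,0],"wy": [0,0,0,0,0,0,0,0],"wz": [0,0,0,0,0,0,0,0]}' | python3 nudge.py 0.02 35;python3 -c "
from h import *;go([.480,.2464,.0135],15.7)"
```

```text
t: 5.47
tcp_pos: [0.4805, 0.2466, 0.0147]
orientation: [0.604, 0.797, -0.002, -0.001]
ft_force: [0.7, 0.4, 0.3]
opening: 0.0919
gripper_force: 0.0
t: 6.13
tcp_pos: [0.4809, 0.2468, 0.0151]
orientation: [0.604, 0.797, -0.001, -0.001]
ft_force: [-0.8, -0.2, -0.2]
opening: 0.043
gripper_force: 0.0
t 6.1333 q [ 0.28  0.95 -1.09  1.94  1.06  0.98 -1.08] tcp [0.4809 0.2468 0.0151] 
shift [-0.0001 -0.001   0.0016] rz -0.0002 tilt [-4.0e-04 -2.8e-03 -1.0e+00]
```

```bash
echo '{"sx": [0,0,0,0],"sy": [0,0,0,0],"sz": [0,0,0,0],"wx": [0,0,0,0],"wy": [0,0,0,0],"wz": [0,0,0,0]}' | python3 nudge.py; echo '{"sx": [0,0,0,0],"sy": [0,0,0,0],"sz": [-0.8,-0.8,0,0],"wx": [0,0,0,0],"wy": [0,0,0,0],"wz": [0,0,0,0]}' | python3 nudge.py;python3 -c "
from h import *;go([.5517,.128,.0235],3)"
```

```text
t: 6.47
tcp_pos: [0.4808, 0.2467, 0.0151]
orientation: [0.604, 0.797, -0.001, -0.001]
ft_force: [0.6, 0.3, 0.4]
opening: 0.0399
gripper_force: 35.0
t: 6.8
tcp_pos: [0.4812, 0.2469, 0.0234]
orientation: [0.604, 0.797, -0.001, -0.001]
ft_force: [0.2, -0.3, -1.4]
opening: 0.0398
gripper_force: 35.0
t 6.8 q [ 0.28  0.94 -1.11  1.94  1.04  0.99 -1.07] tcp [0.4812 0.2469 0.0234] 
shift [-1.335e-01  3.570e-02 -1.000e-04] rz 0.2213 tilt [-3.0e-04 -2.1e-03 -1.0e+00]
```

In the tool's units: -0.0122 m is -2.44, 0.0064 m is 1.28, 0.074 rad is 0.37.

```bash
echo '{"sx": [0,0,0,-2.44,-2.44,-2.44,-2.44,-2.44,-2.44,-2.44],"sy": [0,0,0,1.28,1.28,1.28,1.28,1.28,1.28,1.28],"sz": [0,0,0,0,0,0,0,0,0,0],"wx": [0,0,0,0,0,0,0,0,0,0],"wy": [0,0,0,0,0,0,0,0,0,0],"wz": [0.37,0.37,0.37,0,0,0,0,0,0,0]}' | python3 nudge.py >/dev/null; echo '{"sx": [-2.44,-2.44,-2.44,0,0,0],"sy": [1.28,1.28,1.28,0,0,0],"sz": [0,0,0,0,0,0],"wx": [0,0,0,0,0,0],"wy": [0,0,0,0,0,0],"wz": [0,0,0,0,0,0]}' | python3 nudge.py; python3 -c "
from h import *;go([.5517,.128,.0155],3);crop('top',195,145,200,140,4,'pics/t3.png',1.6);crop('scene',160,140,260,180,3,'pics/s3.png',1.8)"
```

```text
t: 8.13
tcp_pos: [0.5505, 0.1292, 0.023]
orientation: [0.688, 0.725, -0.001, -0.001]
ft_force: [-0.9, 0.9, -0.8]
opening: 0.0396
gripper_force: 35.0
t 8.1333 q [ 0.49  0.94 -1.07  1.88  1.01  0.99 -1.  ] tcp [0.5505 0.1292 0.023 ] 
shift [-0.0012  0.0012  0.0075] rz 0.0001 tilt [-1.0e-04 -3.1e-03 -1.0e+00]
```

View pics/s3.png

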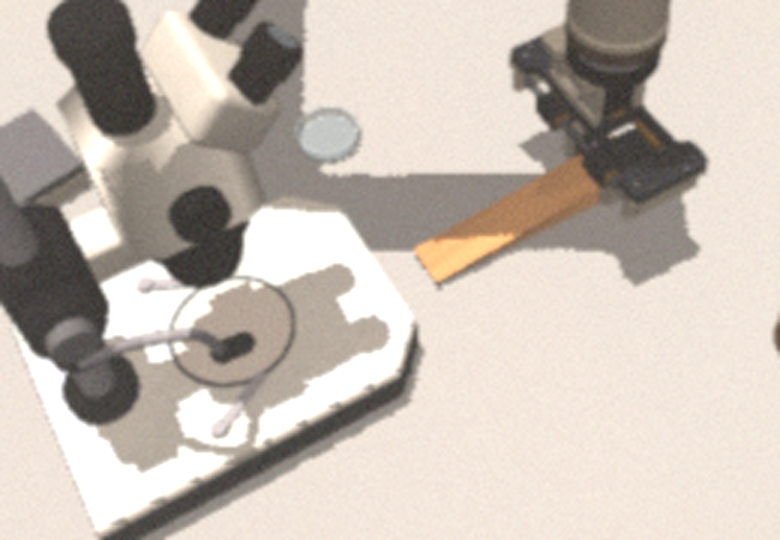

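View pics/t3.png

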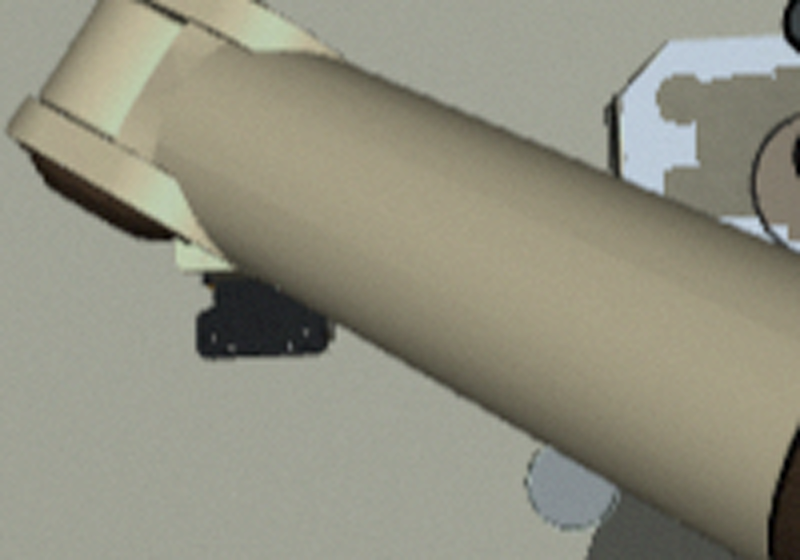

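```bash
python3 -c "
from h import *;crop('scene',0,0,480,300,1.6,'pics/s4.png',1.6)
for z in(.3,.38): print('eyepieces',z,px('top',405,184,z).round(3),px('top',402,150,z).round(3))
for z in(.3,.4,.5,.6): print(z,px('top',257,185,z).round(3),px('top',392,237,z).round(3))"
```

```text
eyepieces 0.3 [ 0.544 -0.166  0.3  ] [ 0.608 -0.162  0.3  ]
eyepieces 0.38 [ 0.53  -0.146  0.38 ] [ 0.586 -0.142  0.38 ]
0.3 [0.539 0.106 0.3  ] [ 0.446 -0.141  0.3  ]
0.4 [0.522 0.09  0.4  ] [ 0.443 -0.119  0.4  ]
0.5 [0.506 0.075 0.5  ] [ 0.441 -0.098  0.5  ]
0.6 [0.489 0.059 0.6  ] [ 0.438 -0.076  0.6  ]
```

View pics/s4.png

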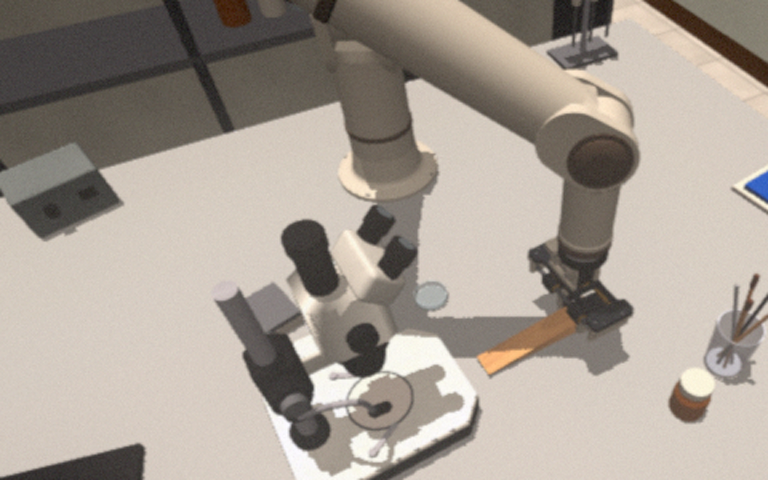

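```bash
python3 -c "
from h import *
def ray(n,u,v):
    T=arm.get_calibration(n)['T'];p=px(n,u,v,0);d=T[:3,3]-p;return p,d/np.linalg.norm(d)
def tri(a,b):
    (p,d),(q,e)=ray('top',*a),ray('scene',*b);s=np.linalg.lstsq(np.c_[d,-e],q-p,rcond=None)[0]
    return (p+s[0]*d).round(3),(q+s[1]*e).round(3)
print('elbow band',tri((395,258),(203,3)))
print('wrist',tri((228,180),(363,95)))
print('eyep near',tri((403,184),(259,163)),tri((402,151),(249,155)),tri((403,184),(249,155)),tri((402,151),(259,163)))
print('eyep px scene crop: (375,222),(400,250) /1.6', tri((405,184),(236,139)),tri((402,151),(250,156)))
"
```

```text
elbow band (array([ 0.415, -0.096,  0.523]), array([ 0.406, -0.127,  0.531]))
wrist (array([0.539, 0.147, 0.351]), array([0.528, 0.123, 0.343]))
eyep near (array([ 0.543, -0.162,  0.302]), array([ 0.559, -0.126,  0.296])) (array([ 0.591, -0.148,  0.357]), array([ 0.591, -0.149,  0.357])) (array([ 0.541, -0.158,  0.317]), array([ 0.548, -0.14 ,  0.314])) (array([ 0.595, -0.152,  0.342]), array([ 0.601, -0.137,  0.34 ]))
eyep px scene crop: (375,222),(400,250) /1.6 (array([ 0.535, -0.154,  0.35 ]), array([ 0.535, -0.154,  0.35 ])) (array([ 0.591, -0.149,  0.355]), array([ 0.592, -0.148,  0.355]))
```

The forearm would pass roughly 15-20 mm from the eyepieces when fully inserted, which is too tight. I'll set the wedge down here and regrip it with the tool leaning back from the microscope. That moves the wrist and forearm away from it.

```bash
echo '{"sx": [0,0,0,0],"sy": [0.2,0,0,0],"sz": [0.8,0.8,0,0],"wx": [0,0,0,0],"wy": [0,0,0,0],"wz": [0,0,0,0]}' | python3 nudge.py; echo '{"sx": [0,0,0,0],"sy": [0,0,0,0],"sz": [0,0,0,0],"wx": [0,0,0,0],"wy": [0,0,0,0],"wz": [0,0,0,0]}' | python3 nudge.py .065; echo '{"sx": [0.2,0.2,0,0,0,0],"sy": [0,0,0,0,0,0],"sz": [-0.2,-0.2,-0.2,0,0,0],"wx": [0,0,0,0,0,0],"wy": [-0.5,-0.5,-0.5,0,0,0],"wz": [0,0,0,0,0,0]}' | python3 nudge.py; python3 -c "
from h import *;go([.550,.132,.0175],3)
S=lambda u,v,z:px('scene',160+(u+.5)/3-.5,140+(v+.5)/3-.5,z)
print('tip before lowering',S(415,250,.012),S(437,284,.012))"
```

```text
t: 8.62
tcp_pos: [0.5522, 0.1289, 0.0149]
orientation: [0.688, 0.725, -0.001, -0.001]
ft_force: [0.6, 0.9, 0.6]
opening: 0.0398
gripper_force: 35.0
t: 8.95
tcp_pos: [0.5521, 0.1281, 0.0149]
orientation: [0.689, 0.725, -0.001, -0.001]
ft_force: [-0.1, 0.8, 1.0]
opening: 0.0616
gripper_force: 0.0
t: 9.45
tcp_pos: [0.552, 0.1297, 0.0175]
orientation: [0.681, 0.717, -0.104, 0.107]
ft_force: [0.3, 0.4, 0.2]
opening: 0.0651
gripper_force: 0.0
t 9.45 q [ 0.21  0.93 -0.93  1.81  1.08  1.19 -1.17] tcp [0.552  0.1297 0.0175] 
shift [ 0.0023 -0.0019 -0.0007] rz -0.001 tilt [-0.2955 -0.0033 -0.9553]
tip before lowering [ 0.54126508 -0.04991993  0.012     ] [ 0.58170504 -0.04868391  0.012     ]
```

```bash
echo '{"sx": [0,0,0,0,0,0,0,0,0,0],"sy": [0,0,0,0,0,0,0,0,0,0],"sz": [0,0,0,0,0,0,0,0,0,0],"wx": [0,0,0,0,0,0,0,0,0,0],"wy": [0,0,0,0,0,0,0,0,0,0],"wz": [0,0,0,0,0,0,0,0,0,0]}' | python3 nudge.py .02 40; python3 -c "
from h import *;np.save('base.npy',arm.capture('scene'));np.save('baset.npy',arm.capture('top'));go([.5567,.037,.0175],3);go([.561,-.011,.0175],3)"
```

```text
t: 10.28
tcp_pos: [0.552, 0.1307, 0.0178]
orientation: [0.681, 0.717, -0.104, 0.108]
ft_force: [0.4, 0.1, -0.6]
opening: 0.0398
gripper_force: 40.0
t 10.3833 q [ 0.21  0.93 -0.93  1.81  1.08  1.19 -1.18] tcp [0.552  0.1307 0.0178] 
shift [-0.0895 -0.0001  0.0281] rz -0.0003 tilt [-0.2964 -0.0028 -0.955 ]
t 10.3833 q [ 0.21  0.93 -0.93  1.81  1.08  1.19 -1.18] tcp [0.552  0.1307 0.0178] 
shift [-0.1355  0.0017  0.0424] rz -0.0003 tilt [-0.2964 -0.0028 -0.955 ]
```

In the tool's units: -0.0067 m is -1.34, 0.0021 m is 0.42.

```bash
echo '{"sx": [-1.34,-1.34,-1.34,-1.34,-1.34,-1.34,-1.34,-1.34,-1.34,0],"sy": [0,0,0,0,0,0,0,0,0,0],"sz": [0.42,0.42,0.42,0.42,0.42,0.42,0.42,0.42,0.42,0],"wx": [0,0,0,0,0,0,0,0,0,0],"wy": [0,0,0,0,0,0,0,0,0,0],"wz": [0,0,0,0,0,0,0,0,0,0]}' | python3 nudge.py;python3 -c "
from h import *;go([.5567,.028,.0178],3)"
```

```text
t: 11.22
tcp_pos: [0.5555, 0.0653, 0.0178]
orientation: [0.681, 0.716, -0.105, 0.108]
ft_force: [0.6, -1.5, 0.6]
opening: 0.0396
gripper_force: 40.0
t 11.2167 q [ 0.32  0.9  -0.92  1.86  1.1   1.15 -1.11] tcp [0.5555 0.0653 0.0178] 
shift [-0.0356 -0.0007  0.0111] rz -0.0025 tilt [-0.2979 -0.0026 -0.9546]
```

Travelling flat, with no resistance. Next I'll approach the contact point, about 47 mm further, in smaller steps.

In the tool's units: -0.0057 m is -1.14, 0.0018 m is 0.36.

```bash
echo '{"sx": [-1.14,-1.14,-1.14,-1.14,-1.14,-1.14,0,0],"sy": [0,0,0,0,0,0,0,0],"sz": [0.36,0.36,0.36,0.36,0.36,0.36,0,0],"wx": [0,0,0,0,0,0,0,0],"wy": [0,0,0,0,0,0,0,0],"wz": [0,0,0,0,0,0,0,0]}' | python3 nudge.py;python3 -c "
from h import *;go([.5605,-.009,.0178],3);s=arm.sense()['ft_force'];print(s)"; echo '{"sx": [-0.76,-0.76,0,0],"sy": [0,0,0,0],"sz": [0.24,0.24,0,0],"wx": [0,0,0,0],"wy": [0,0,0,0],"wz": [0,0,0,0]}' | python3 nudge.py;  echo '{"sx": [-0.76,0,0],"sy": [0,0,0],"sz": [0.24,0,0],"wx": [0,0,0],"wy": [0,0,0],"wz": [0,0,0]}' | python3 nudge.py
```

```text
t: 11.88
tcp_pos: [0.5575, 0.0302, 0.0178]
orientation: [0.681, 0.717, -0.105, 0.109]
ft_force: [1.1, -0.4, 4.0]
opening: 0.0397
gripper_force: 40.0
t 11.8833 q [ 0.38  0.89 -0.91  1.88  1.12  1.13 -1.06] tcp [0.5575 0.0302 0.0178] 
shift [-0.0375  0.001   0.0117] rz -0.0017 tilt [-0.2982 -0.0022 -0.9545]
[ 1.10081316 -0.41029842  4.03859516]
t: 12.22
tcp_pos: [0.5578, 0.024, 0.0178]
orientation: [0.681, 0.717, -0.104, 0.108]
ft_force: [0.7, 1.8, 5.3]
opening: 0.0398
gripper_force: 40.0
t: 12.47
tcp_pos: [0.5581, 0.0203, 0.0178]
orientation: [0.68, 0.717, -0.104, 0.108]
ft_force: [-0.4, 2.7, 5.9]
opening: 0.0395
gripper_force: 40.0
```

```bash
for i in 1 2 3; do echo '{"sx": [-0.76,0,0],"sy": [0,0,0],"sz": [0.2,0,0],"wx": [0,0,0],"wy": [0,0,0],"wz": [0,0,0]}' | python3 nudge.py | grep -E "tcp|ft"; done; python3 -c "
from h import *
a=np.load('base.npy');b=arm.capture('scene');g=lambda i,r:i[r[1]:r[3],r[0]:r[2]].mean(2).astype('float32')
for r in((230,190,305,260),(195,200,300,300),(160,180,200,260),(215,130,265,185)):
    w=cv2.createHanningWindow((r[2]-r[0],r[3]-r[1]),5);print(r,cv2.phaseCorrelate(g(a,r),g(b,r),w))
"
```

```text
tcp_pos: [0.5581, 0.0158, 0.0178]
ft_force: [-0.5, 2.6, 4.5]
tcp_pos: [0.5582, 0.0131, 0.0178]
ft_force: [0.3, 4.9, 4.4]
tcp_pos: [0.5582, 0.0124, 0.0178]
ft_force: [-1.0, 11.5, 2.9]
(230, 190, 305, 260) ((0.45852431557868556, 0.03295861079799778), 0.7328550465901693)
(195, 200, 300, 300) ((-0.006276064165938067, 0.04081728132291573), 0.8907773632473416)
(160, 180, 200, 260) ((-0.18418954415180622, -0.041711901811204655), 1.0319092528522014)
(215, 130, 265, 185) ((-0.16502170401562566, 0.13073509475296063), 0.7754426883061727)
```

Contact is at about y = 0.013 (push force rising). I'll push on about 25 mm in small steps.

```bash
for i in 1 2 3; do echo '{"sx": [-0.76,0,0],"sy": [0,0,0],"sz": [0.22,0,0],"wx": [0,0,0],"wy": [0,0,0],"wz": [0,0,0]}' | python3 nudge.py | grep -E "tcp|ft"; done
cat > chk.py <<'E'
from h import *
for n,R in(('scene',((195,215,300,310),(160,180,200,260),(215,130,265,185),(120,170,200,300))),('top',((440,140,500,215),(395,135,445,210)))):
  a=np.load('base.npy' if n=='scene' else 'baset.npy');b=arm.capture(n);g=lambda i,r:i[r[1]:r[3],r[0]:r[2]].mean(2).astype('float32')
  for r in R:
    w=cv2.createHanningWindow((r[2]-r[0],r[3]-r[1]),5);print(n,r,np.round(cv2.phaseCorrelate(g(a,r),g(b,r),w)[0],2))
go([.5605,-.014,.0178],3)
E
python3 chk.py
```

```text
tcp_pos: [0.5583, 0.0097, 0.0178]
ft_force: [-0.5, 13.0, 3.8]
tcp_pos: [0.5585, 0.0061, 0.0178]
ft_force: [-1.6, 13.8, 4.1]
tcp_pos: [0.5588, 0.0022, 0.0178]
ft_force: [-0.2, 13.6, 2.0]
scene (195, 215, 300, 310) [-0.45 -0.01]
scene (160, 180, 200, 260) [-0.52  0.34]
scene (215, 130, 265, 185) [-0.82  0.12]
scene (120, 170, 200, 300) [-0.6   0.66]
top (440, 140, 500, 215) [0.56 0.4 ]
top (395, 135, 445, 210) [1.15 0.32]
t 14.1167 q [ 0.44  0.88 -0.91  1.89  1.13  1.1  -1.01] tcp [0.5587 0.0022 0.0178] 
shift [-0.0156  0.0009  0.0047] rz 0.0046 tilt [-0.2873 -0.0017 -0.9578]
```

The force is steady at about 13.6 N and the image shifts match a tilt of about 1.2 mm at the edge, not a slide. Continuing.

```bash
for i in 1 2 3; do echo '{"sx": [-0.76,0,0],"sy": [0,0,0],"sz": [0.22,0,0],"wx": [0,0,0],"wy": [0,0,0],"wz": [0,0,0]}' | python3 nudge.py | grep -E "tcp|ft"; done; python3 chk.py
```

```text
tcp_pos: [0.5589, -0.0019, 0.0178]
ft_force: [0.2, 15.0, 1.8]
tcp_pos: [0.5591, -0.006, 0.0178]
ft_force: [0.0, 14.4, 0.5]
tcp_pos: [0.5593, -0.01, 0.0178]
ft_force: [-0.9, 13.2, 1.9]
scene (195, 215, 300, 310) [-0.71  0.  ]
scene (160, 180, 200, 260) [-0.83  0.61]
scene (215, 130, 265, 185) [-2.14  0.02]
scene (120, 170, 200, 300) [-1.24  0.85]
top (440, 140, 500, 215) [1.31 0.32]
top (395, 135, 445, 210) [ 2.51 -0.04]
t 14.9667 q [ 0.46  0.87 -0.9   1.9   1.13  1.09 -1.  ] tcp [ 0.5593 -0.01    0.0178] 
shift [-0.0039  0.001   0.0012] rz 0.0044 tilt [-0.2877 -0.002  -0.9577]
```

In the tool's units: -0.0035 m is -0.7, 0.001 m is 0.2.

```bash
echo '{"sx": [-0.7,0,0,0,0,0],"sy": [0,0,0,0,0,0],"sz": [0.2,0,0,0,0,0],"wx": [0,0,0,0,0,0],"wy": [0,0,0,0,0,0],"wz": [0,0,0,0,0,0]}' | python3 nudge.py; python3 chk.py; python3 -c "
from h import *;crop('scene',140,90,260,200,3,'pics/s5.png',1.7)"
```

```text
t: 15.47
tcp_pos: [0.5594, -0.0137, 0.0178]
orientation: [0.679, 0.719, -0.101, 0.105]
ft_force: [-0.3, 13.2, 0.8]
opening: 0.0394
gripper_force: 40.0
scene (195, 215, 300, 310) [-0.89  0.05]
scene (160, 180, 200, 260) [-1.23  0.59]
scene (215, 130, 265, 185) [-2.51 -0.11]
scene (120, 170, 200, 300) [-1.43  0.88]
top (440, 140, 500, 215) [1.46 0.4 ]
top (395, 135, 445, 210) [ 2.72 -0.1 ]
t 15.5667 q [ 0.47  0.87 -0.9   1.9   1.13  1.09 -0.99] tcp [ 0.5594 -0.0137  0.0178] 
shift [-0.0003  0.001   0.0001] rz 0.0044 tilt [-0.2878 -0.002  -0.9577]
```

View pics/s5.png

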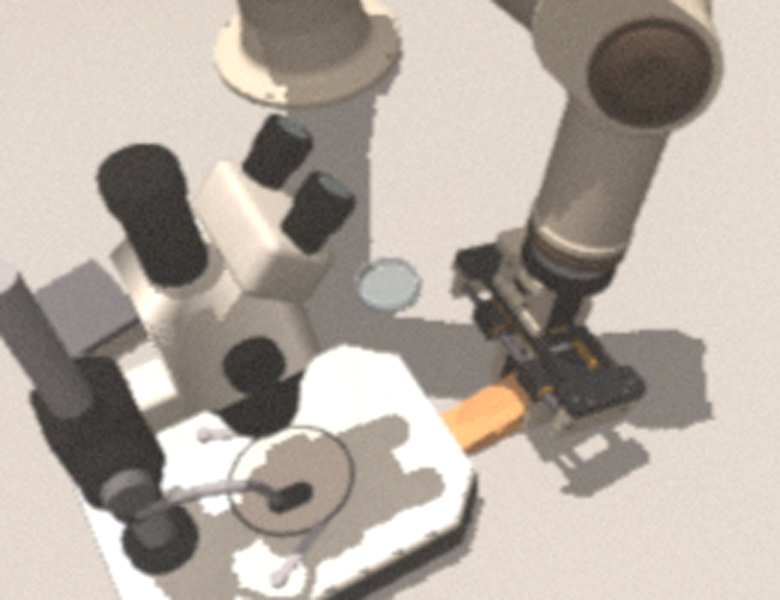

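The picture shows the wedge under the front edge near its middle, entering at about (450,430). The gripper, dish and arm are all clear of the microscope. Wedge travel past contact is about 26 mm, so the feet should be about 3 mm up. Handing in.

```bash
python3 -c "
from plant import arm;print(arm.job_done())"
```

```text
the job is handed in; nothing more can be done
None
```

I handed the job in with the wedge still gripped under the microscope's front edge and both front feet an estimated 3 mm off the bench (worked out from about 26 mm of wedge travel past contact, not measured directly); no verdict came back.

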